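Set out gas sample bottles in their colour-coded test holders

TASK

Set the four sample bottles that are due for testing, those with red, blue, yellow and green caps, one after another into the holder cups, each upright in the cup whose ring has the colour of its cap. Leave the black-capped and the white-capped bottle standing where they are.

Things in the scene. Friction and masses are not known exactly. Their poses are not given: they have to be found in the camera images.
- red_bottle_mid (a point): Centre, half-way up (44 mm above its foot), of the loose aluminium sample bottle with the red screw cap and a red band: upright, round body 40 mm in diameter and 62 mm tall, then a shoulder and a 29 mm wide cap; 88 mm tall in all, about 0.12 kg, rigid. Its z axis points up along the bottle; yaw is without meaning.
- blue_bottle_mid (a point): Centre, half-way up (44 mm above its foot), of the loose aluminium sample bottle with the blue screw cap and a blue band: upright, round body 40 mm in diameter and 62 mm tall, then a shoulder and a 29 mm wide cap; 88 mm tall in all, about 0.12 kg, rigid. Its z axis points up along the bottle; yaw is without meaning.
- yellow_bottle_mid (a point): Centre, half-way up (44 mm above its foot), of the loose aluminium sample bottle with the yellow screw cap and a yellow band: upright, round body 40 mm in diameter and 62 mm tall, then a shoulder and a 29 mm wide cap; 88 mm tall in all, about 0.12 kg, rigid. Its z axis points up along the bottle; yaw is without meaning.
- green_bottle_mid (a point): Centre, half-way up (44 mm above its foot), of the loose aluminium sample bottle with the green screw cap and a green band: upright, round body 40 mm in diameter and 62 mm tall, then a shoulder and a 29 mm wide cap; 88 mm tall in all, about 0.12 kg, rigid. Its z axis points up along the bottle; yaw is without meaning.
- black_bottle_mid (a point): The same point of a loose sample bottle of the same size and shape with a black cap and band. It is not due for testing and stays where it stands. Bottles and cups stand mixed on the bench, centres at least 90 mm apart, with a loose brass fitting 24 mm tall among them, also 90 mm off. Other things stand outside this field.
- white_bottle_mid (a point): The same point of a loose sample bottle of the same size and shape with a white cap and band. It is not due for testing and stays where it stands. Bottles and cups stand mixed on the bench, centres at least 90 mm apart, with a loose brass fitting 24 mm tall among them, also 90 mm off. Other things stand outside this field.
- red_cup_seat (a point): Centre of the upper face of the floor of the fixed round holder cup with the red ring: a dark steel disc 76 mm across, its floor 6 mm above the bench, inside a red rim 61 mm wide inside, 7 mm thick, which stands 7 mm above the floor (13 mm above the bench). A bottle stands in it on the floor. z up; yaw is without meaning.
- blue_cup_seat (a point): Centre of the upper face of the floor of the fixed round holder cup with the blue ring: a dark steel disc 76 mm across, its floor 6 mm above the bench, inside a blue rim 61 mm wide inside, 7 mm thick, which stands 7 mm above the floor (13 mm above the bench). A bottle stands in it on the floor. z up; yaw is without meaning.
- yellow_cup_seat (a point): Centre of the upper face of the floor of the fixed round holder cup with the yellow ring: a dark steel disc 76 mm across, its floor 6 mm above the bench, inside a yellow rim 61 mm wide inside, 7 mm thick, which stands 7 mm above the floor (13 mm above the bench). A bottle stands in it on the floor. z up; yaw is without meaning.
- green_cup_seat (a point): Centre of the upper face of the floor of the fixed round holder cup with the green ring: a dark steel disc 76 mm across, its floor 6 mm above the bench, inside a green rim 61 mm wide inside, 7 mm thick, which stands 7 mm above the floor (13 mm above the bench). A bottle stands in it on the floor. z up; yaw is without meaning.
Not all that is in view belongs to the job. Leave any orange look-alike of the part that bears red_bottle_mid alone. What is shaped like the part that bears red_cup_seat but turquoise is not meant.

How it is judged:
At the end, for the whole second after the job is handed in: The red-, blue-, yellow- and green-capped bottles each stand upright (within 0.12 rad), at rest and released on the floor of the cup of their own colour (axis within 14 mm of its centre); the black- and white-capped bottles stand upright within 15 mm of where they began (horizontal distance between red_bottle_mid and red_cup_seat below 0.014 m and z of red_bottle_mid in the frame of red_cup_seat between 0.038 and 0.05 m and angle between each of red_bottle_mid, blue_bottle_mid, yellow_bottle_mid, green_bottle_mid, black_bottle_mid, white_bottle_mid's own z axis and vertical below 0.12 rad and linear speed of each of red_bottle, blue_bottle, yellow_bottle, green_bottle below 0.02 m/s and horizontal distance between blue_bottle_mid and blue_cup_seat below 0.014 m and z of blue_bottle_mid in the frame of blue_cup_seat between 0.038 and 0.05 m and horizontal distance between yellow_bottle_mid and yellow_cup_seat below 0.014 m and z of yellow_bottle_mid in the frame of yellow_cup_seat between 0.038 and 0.05 m and horizontal distance between green_bottle_mid and green_cup_seat below 0.014 m and z of green_bottle_mid in the frame of green_cup_seat between 0.038 and 0.05 m and distance of each of black_bottle_mid, white_bottle_mid from where it was at the start of the episode below 0.015 m); the robot touches nothing.
It fails at once if the black-capped bottle is moved from its place (by more than 15 mm) or knocked over (distance of black_bottle_mid from where it was at the start of the episode above 0.015 m).
It fails at once if the white-capped bottle is moved from its place (by more than 15 mm) or knocked over (distance of white_bottle_mid from where it was at the start of the episode above 0.015 m).
It also fails if it takes over 96 s, if anything falls off the work surface, if the arm or the gripper's body presses on something with over 40 N, if the wrist force passes 120 N, or if a joint passes its speed limit or range.

ROBOT

A 6-joint arm with a two-finger parallel gripper is mounted at the origin on the work surface. World frame = base frame: x ahead of the robot, y to its left, z up, the work surface at z = 0. Lengths are in m, angles in rad, forces in N, time in s.
With the tool pointing down it reaches from about 0.225 to 0.875 m from the base axis. Payload 3.4 kg.
Tool frame: the origin (TCP) lies at the very end of the fingers, on their centre line; the grasp point (between the pads) lies 19 mm behind it (grip_depth is the distance from the TCP to the grasp point, in m); x points along the fingers, z is the direction in which the jaws open and shut, and the axes are right-handed (so a half turn about x gives the same grasp; the last joint's range is limited). The gripper opens to 85 mm and grips with 20 to 120 N. Pads are 22 mm wide; open, the fingers measure 114 mm over their backs; the gripper's body (76 mm by 85 mm) begins 54 mm behind the grasp point. The pads swing forward as they close: fully open they stand 13 mm farther back than shut.
Start: joints at [1.226, 0.276, 1.505, -0, 1.361, -0.121], TCP at [0.128, 0.561, 0.231] pointing down, gripper open.
Joint ranges: [-2.89, 2.89], [-0.75, 2.08], [0.22, 2.7], [-1.18, 4.32], [0.11, 2.71], [-2.7, 2.7]. Speed limits (rad/s): [2.57, 2.57, 3.14, 3.14, 3.14, 3.14].

INTERFACE

Orientations are given as a unit quaternion [w, x, y, z].
In Python, from rig import get_state, get_image, sign_off, grip_depth gives the robot as it stands. The module is installed in compiled form; this text tells all that it offers.
- The arm moves only by the tool arm_command, never from a script. Its argument "series" is a list of rows, each an object with "dp": the shift along the tool's x, y, z scaled (see below), a list of three; "angular": the turn, a rotation vector about the tool's x, y, z scaled (see below), a list of three; "gripper": the finger opening in mm, from 0 to 85.4. A call has exactly 8 rows; each row shifts and turns the pose as measured when the row begins, along the tool's axes as they then stand; what a row does not reach is not made up. The controller multiplies each number of a shift by 0.12 m and each number of a turn by 90 degrees. A row lasts 1/8 s, in which the tool goes at most 62.5 mm and 10.7 degrees, less where a joint would pass 70% of its speed; a pose out of reach is approached as far as the arm can. A call with a number of a shift or a turn outside -1 to 1 is refused whole. A call with a gripper value outside its range is refused whole. The fingers move at their own pace and stop on an object; "grip_force" is the grip in N (left out, the last holds). Time passes only in rows, so rows that do not move let the fingers close, or fill a call up. It gives the time, the measured TCP pose, the force and the opening at its end, in the units of the state.
- get_state(): the state, without advancing time (a new reading comes with each control period).
- get_image(name): name is "side" or "top"; returns a dict with "image" (384x512x3 uint8, blue, green, red), "depth" (384x512 float32, m along the optical axis (not along the pixel's ray), 0 where there is no reading), "mtx" (3x3 intrinsics, pixels), "k1" (the pictures are not rectified: a ray, as slopes to the right and down, at radius r is drawn at 1 + k1 r^2 times it, then the intrinsics apply), "view" (4x4, takes a point from world to camera coordinates). Camera axes: x right, y up, looking along -z (the intrinsics and any distortion apply to the point x, -y, -z); pixel columns grow to the right and rows downward; lengths in m; the calibration is good to about 2 mm. A picture is of the moment at which its call begins.
- sign_off(): hands the job in, once; it reports no verdict.
The state is a dict: "clock": time; "qpos": joint angles; "qd": joint speeds; "effort": joint torques, N m; "position": TCP position; "ee_rot": TCP orientation; "contact_force": force on the tool from outside, world axes, zero at the start; "moment": the same for the moment, N m; "width": finger opening in m.
Only numpy, scipy, OpenCV 4.12 (cv2) and the standard library are available. Lean on these libraries where they do the work, as an engineer would, in place of code of your own. Each camera call takes 0.05 s, during which the arm holds its last target. There are 200 camera calls.

## Working session

There is one attempt and no reset: what is moved stays moved. The work goes in short steps, Python scripts to look and compute and a tool call to move; the robot and the scene stay as the last step left them, time stands still between calls to the robot, and variables do not carry over. Pictures are saved under pics/ and viewed, about 12 in all and at most 16, crops included, and the job is handed in when it is done.

Besides the shell and the picture viewer there is one more tool, called after "Call:" in YAML: its name, and indented under it one key for each argument. arm_command: Moves the arm, as the interface text tells. Its arguments: {"type":"object","properties":{"series":{"type":"array","items":{"type":"object","properties":{"dp":{"type":"array","items":{"type":"number"}},"angular":{"type":"array","items":{"type":"number"}},"gripper":{"type":"number"}}}},"grip_force":{"type":"number"}},"required":["series"]}

```bash
mkdir -p pics; ls
python3 - <<'E'
from rig import *
import cv2
print(get_state(), grip_depth)
for n in("top","side"):
    d=get_image(n); cv2.imwrite(f"pics/{n}0.png",d["image"]); print(n,d["mtx"],d["k1"],d["view"])
E
```

```text
pics
{'clock': 0.0, 'qpos': array([ 1.22602648e+00,  2.76620859e-01,  1.50616288e+00,  1.92348625e-06,
        1.36068730e+00, -1.20991360e-01]), 'qd': array([-0.00145952, -0.00057871, -0.00063361,  0.00082151,  0.00051738,
        0.00060814]), 'effort': array([ 8.94241348e-04, -4.16767108e+01, -2.45797884e+01, -4.32629968e-04,
        1.10322985e-02, -5.63693263e-06]), 'position': array([0.12741839, 0.56015407, 0.23041311]), 'ee_rot': array([ 0.55213563, -0.44139317,  0.55326692,  0.44069721]), 'contact_force': array([-0.68954044, -0.17836057, -0.21556774]), 'moment': array([-0.01963839, -0.03250058,  0.00422543]), 'width': 0.08554466638646646} 0.0187
top [[473.73872079   0.         251.49380559]
 [  0.         473.73872079 203.99877967]
 [  0.           0.           1.        ]] 0.009681656878289702 [[-0.16392316 -0.98646274 -0.00452307  0.06291194]
 [ 0.96228003 -0.16091052  0.21937401 -0.47283963]
 [-0.21713209  0.03160802  0.97563035 -1.07862192]
 [ 0.          0.          0.          1.        ]]
side [[362.83016861   0.         259.02850606]
 [  0.         362.83016861 188.00317578]
 [  0.           0.           1.        ]] -0.006909863152814904 [[-0.98659838 -0.16276697  0.01142592  0.48405839]
 [ 0.11500697 -0.64401289  0.75632056 -0.08628349]
 [-0.11574557  0.7474987   0.65410141 -1.01078223]
 [ 0.          0.          0.          1.        ]]
```

View pics/top0.png

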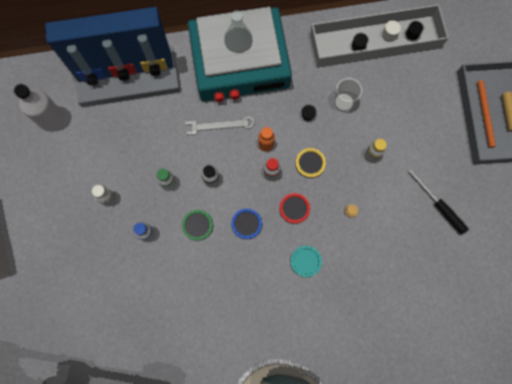

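View pics/side0.png

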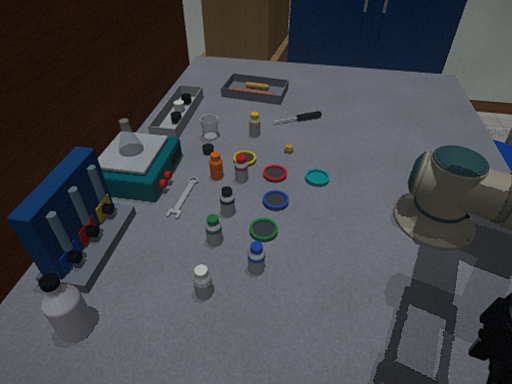

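The top view shows caps at: red (272,165), blue (141,229), yellow (379,146), green (164,176), black (209,173), white (100,192). Cups: red (294,208), blue (247,223), yellow (311,162), green (197,225). The orange bottle (266,138), turquoise disc (305,262) and brass fitting (351,211) are not part of the job.

```bash
cat > h.py <<'E'
from rig import *
import cv2, numpy as np
from scipy.spatial.transform import Rotation as R
def rays(d,uv):
    K,k=d["mtx"],d["k1"]; uv=np.atleast_2d(np.float64(uv))
    s=cv2.undistortPoints(uv[:,None],K,np.array([k,0,0,0,0.]))[:,0]
    return np.c_[s[:,0],-s[:,1],-np.ones(len(s))]
def onplane(d,uv,z):
    V=d["view"];Rw=V[:3,:3].T;o=-Rw@V[:3,3];w=rays(d,uv)@Rw.T
    return o+w*((z-o[2])/w[:,2])[:,None]
def project(d,p):
    V=d["view"];rv=np.diag([1,-1,-1.])@V[:3,:3];tv=np.diag([1,-1,-1.])@V[:3,3]
    return cv2.projectPoints(np.float64(p).reshape(-1,1,3),cv2.Rodrigues(rv)[0],tv,d["mtx"],np.array([d["k1"],0,0,0,0]))[0][:,0]
def cloud(d):
    V=d["view"];h,w=d["depth"].shape;v,u=np.mgrid[:h,:w]
    c=rays(d,np.c_[u.ravel(),v.ravel()])*d["depth"].ravel()[:,None]
    return ((c-V[:3,3])@V[:3,:3]).reshape(h,w,3)
E
python3 - <<'E'
from h import *
t=get_image("top");s=get_image("side")
P=cloud(t)
caps=dict(red=(272,165),blue=(141,229),yellow=(379,146),green=(164,176),black=(209,173),white=(100,192),orange=(266,138))
cups=dict(red=(294,208),blue=(247,223),yellow=(311,162),green=(197,225),turq=(305,262),brass=(351,211))
hsv=cv2.cvtColor(t["image"],cv2.COLOR_BGR2HSV)
for n,(u,v) in caps.items():
    w=P[v-16:v+17,u-16:u+17].reshape(-1,3);m=(w[:,2]>.08)&(w[:,2]<.1)
    q=w[m];(c,r)=cv2.minEnclosingCircle(np.float32(q[:,:2]))
    print(n,m.sum(),q.mean(0).round(4),np.round(c,4),round(r,4),'side px',project(s,[*q.mean(0)[:2],.088]).round(0))
for n,(u,v) in cups.items():
    H=hsv[v-22:v+23,u-22:u+23];m=((H[...,1]>110)&(H[...,2]>80)).astype(np.uint8)
    k,l,st,ce=cv2.connectedComponentsWithStats(m);i=1+st[1:,4].argmax()
    pts=cv2.findContours((l==i).astype(np.uint8),0,1)[0][0].reshape(-1,2)+[u-22,v-22]
    e=cv2.fitEllipse(pts);c=onplane(t,e[0],.013)[0]
    print(n,st[i],np.round(e[0],1),np.round(e[1],1),c.round(4),'side',project(s,c).round(0),'zdepth',P[v,u].round(4))
E
```

```text
red 115 [ 0.5585 -0.0787  0.0871] [ 0.5591 -0.0787] 0.0144 side px [[241. 156.]]
blue 123 [0.4542 0.248  0.0865] [0.4541 0.248 ] 0.0144 side px [[258. 244.]]
yellow 117 [ 0.5631 -0.3391  0.0873] [ 0.5639 -0.3391] 0.0151 side px [[255. 113.]]
green 115 [0.5761 0.18   0.0871] [0.5767 0.1809] 0.015 side px [[213. 216.]]
black 120 [0.5669 0.0716 0.087 ] [0.5668 0.0713] 0.015 side px [[227. 188.]]
white 123 [0.5606 0.3328 0.0866] [0.5612 0.3336] 0.0152 side px [[201. 268.]]
orange 113 [ 0.637  -0.0786  0.0872] [ 0.6378 -0.0793] 0.0142 side px [[215. 153.]]
red [  7   7  31  31 316] [294.3 207.9] [29.4 29.6] [ 0.4583 -0.1196  0.013 ] side [[275. 171.]] zdepth [ 0.4602 -0.12    0.0033]
blue [  7   8  30  30 280] [246.3 223.4] [29.2 29.4] [0.4396 0.0036 0.013 ] side [[276. 198.]] zdepth [0.4421 0.0016 0.0029]
yellow [  7   8  30  30 303] [310.2 162.4] [28.3 29.1] [ 0.5673 -0.1807  0.013 ] side [[245. 156.]] zdepth [ 0.5704 -0.1843  0.0044]
green [25  9 12 23 40] [193.5 226.5] [29.3 35.6] [0.4533 0.1324 0.013 ] side [[265. 230.]] zdepth [0.4571 0.1241 0.0053]
turq [  8   6  30  31 725] [305.6 261. ] [29.3 29.8] [ 0.3254 -0.1224  0.013 ] side [[318. 175.]] zdepth [ 0.3239 -0.1214  0.0055]
brass [ 17  16  12  12 107] [351.2 210.6] [10.8 11. ] [ 0.4288 -0.2563  0.013 ] side [[289. 148.]] zdepth [ 0.4258 -0.253   0.0242]
```

```bash
cat > go.py <<'E'
import sys
from h import *
# python3 go.py x y z : remaining shift in tool axes (units of 0.12 m) and turn (units of 90 deg) to jaw-along-y, pointing down
s=get_state();q=s["ee_rot"];r=R.from_quat([q[1],q[2],q[3],q[0]])
M=r.as_matrix()
zt=np.array([0,np.sign(M[1,2]),0.]);xt=np.array([0,0,-1.]);T=R.from_matrix(np.c_[xt,np.cross(zt,xt),zt])
print("axes\n",M.round(3)); print("turn",((r.inv()*T).as_rotvec()/(np.pi/2)).round(3))
if len(sys.argv)>3: print("dp",(M.T@(np.float64(sys.argv[1:4])-s["position"])/.12).round(3))
print("clock",s["clock"],"q",s["qpos"].round(2),"pos",s["position"].round(4),"F",s["contact_force"].round(1),"w",round(s["width"],4))
E
python3 go.py .5588 -.0787 .15
python3 - <<'E'
from h import *
t=get_image("top");s=get_image("side")
def ring(d,u,v,lo,hi,z=.013):
    H=cv2.cvtColor(d["image"],cv2.COLOR_BGR2HSV)[v-20:v+21,u-20:u+21]
    m=((H[...,0]>=lo)&(H[...,0]<=hi)&(H[...,1]>70)&(H[...,2]>40)).astype(np.uint8)
    k,l,st,_=cv2.connectedComponentsWithStats(m);i=1+st[1:,4].argmax()
    e=cv2.fitEllipse(cv2.findContours((l==i).astype(np.uint8),0,1)[0][0].reshape(-1,2)+[u-20,v-20])
    return np.round(e[1],1),onplane(d,e[0],z)[0].round(4)
print(ring(t,197,225,45,85),ring(s,263,229,45,85),ring(s,275,199,105,130),ring(s,275,173,0,179),ring(s,245,158,20,35))
E
```

```text
axes
 [[-0.    -0.975  0.222]
 [-0.001  0.222  0.975]
 [-1.     0.    -0.001]]
turn [-0.142 -0.001 -0.   ]
dp [ 0.677 -4.686 -4.394]
clock 0.2 q [ 1.23  0.28  1.51 -0.    1.36 -0.12] pos [0.1275 0.5604 0.2308] F [0.3 0.3 1.2] w 0.0852
(array([28.9, 29.4]), array([0.4565, 0.123 , 0.013 ])) (array([22.3, 27.7]), array([0.4581, 0.1306, 0.013 ])) (array([19.4, 26.2]), array([0.4415, 0.0112, 0.013 ])) (array([16.6, 23.7]), array([ 0.4602, -0.112 ,  0.013 ])) (array([13.7, 21.3]), array([ 0.5692, -0.1739,  0.013 ]))
```

Call:
arm_command:
  series:
    - {"dp": [0.08, -0.34, -0.2], "angular": [-0.08, 0, 0], "gripper": 85}
    - {"dp": [0.08, -0.34, -0.28], "angular": [-0.06, 0, 0], "gripper": 85}
    - {"dp": [0.08, -0.34, -0.32], "angular": [0, 0, 0], "gripper": 85}
    - {"dp": [0.08, -0.34, -0.32], "angular": [0, 0, 0], "gripper": 85}
    - {"dp": [0.08, -0.34, -0.32], "angular": [0, 0, 0], "gripper": 85}
    - {"dp": [0.08, -0.34, -0.32], "angular": [0, 0, 0], "gripper": 85}
    - {"dp": [0.08, -0.34, -0.32], "angular": [0, 0, 0], "gripper": 85}
    - {"dp": [0, 0, 0], "angular": [0, 0, 0], "gripper": 85}
  grip_force: 40

```text
clock: 1.3
position: [0.4137, 0.2947, 0.1619]
ee_rot: [0.5, -0.502, 0.496, 0.502]
contact_force: [-0.9, 0.3, 0.1]
width: 0.0851
```

```bash
python3 go.py .454 .248 .15
```

```text
axes
 [[ 0.004 -1.    -0.007]
 [ 0.004 -0.007  1.   ]
 [-1.    -0.004  0.004]]
turn [0.004 0.003 0.002]
dp [ 0.099 -0.333 -0.392]
clock 1.3 q [ 0.48  0.22  1.76  0.    1.15 -1.1 ] pos [0.4137 0.2947 0.1619] F [-0.9  0.3  0.1] w 0.0851
```

Call:
arm_command:
  series:
    - {"dp": [0, -0.2, -0.23], "angular": [0.004, 0.003, 0.002], "gripper": 85}
    - {"dp": [0, -0.13, -0.16], "angular": [0, 0, 0], "gripper": 85}
    - {"dp": [0, 0, 0], "angular": [0, 0, 0], "gripper": 85}
    - {"dp": [0.27, 0, 0], "angular": [0, 0, 0], "gripper": 85}
    - {"dp": [0.27, 0, 0], "angular": [0, 0, 0], "gripper": 85}
    - {"dp": [0.27, 0, 0], "angular": [0, 0, 0], "gripper": 85}
    - {"dp": [0.27, 0, 0], "angular": [0, 0, 0], "gripper": 85}
    - {"dp": [0, 0, 0], "angular": [0, 0, 0], "gripper": 85}

```text
clock: 2.3
position: [0.4489, 0.2561, 0.0314]
ee_rot: [0.501, -0.499, 0.497, 0.503]
contact_force: [-0.1, -0.1, 0.1]
width: 0.0853
```

```bash
python3 go.py .454 .248 .031;python3 - <<'E'
from h import *
s=get_image("side");cv2.imwrite("pics/s1.png",cv2.resize(s["image"][170:300,180:340],None,fx=4,fy=4))
E
```

```text
axes
 [[-0.    -1.    -0.005]
 [ 0.007 -0.005  1.   ]
 [-1.     0.     0.007]]
turn [ 0.003  0.004 -0.   ]
dp [ 0.003 -0.042 -0.068]
clock 2.3 q [ 0.38  0.38  1.91  0.01  0.84 -1.2 ] pos [0.4489 0.2561 0.0314] F [-0.1 -0.1  0.1] w 0.0853
```

View pics/s1.png

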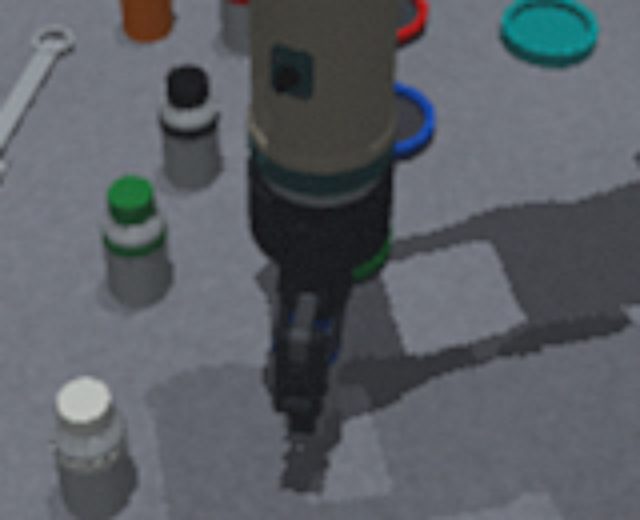

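The view shows the blue bottle between the open fingers. I'll centre on it, close and lift.

Call:
arm_command:
  series:
    - {"dp": [0, -0.042, -0.068], "angular": [0.003, 0.004, 0], "gripper": 85}
    - {"dp": [0, 0, 0], "angular": [0, 0, 0], "gripper": 85}
    - {"dp": [0, 0, 0], "angular": [0, 0, 0], "gripper": 30}
    - {"dp": [0, 0, 0], "angular": [0, 0, 0], "gripper": 30}
    - {"dp": [0, 0, 0], "angular": [0, 0, 0], "gripper": 30}
    - {"dp": [0, 0, 0], "angular": [0, 0, 0], "gripper": 30}
    - {"dp": [0, 0, 0], "angular": [0, 0, 0], "gripper": 30}
    - {"dp": [0, 0, 0], "angular": [0, 0, 0], "gripper": 30}
  grip_force: 40

```text
clock: 3.35
position: [0.4585, 0.2497, 0.0375]
ee_rot: [0.504, -0.502, 0.496, 0.498]
contact_force: [-0.2, -0.5, 0.6]
width: 0.0387
```

```bash
python3 go.py .454 .248 .031
```

```text
axes
 [[ 0.011 -1.     0.   ]
 [ 0.005  0.     1.   ]
 [-1.    -0.011  0.005]]
turn [-0.     0.003  0.007]
dp [ 0.054  0.038 -0.015]
clock 3.35 q [ 0.37  0.38  1.9   0.    0.85 -1.21] pos [0.4585 0.2497 0.0375] F [-0.2 -0.5  0.6] w 0.0387
```

Call:
arm_command:
  series:
    - {"dp": [-0.22, 0, 0], "angular": [0, 0.003, 0.007], "gripper": 30}
    - {"dp": [-0.22, 0, 0], "angular": [0, 0, 0], "gripper": 30}
    - {"dp": [0, 0.023, -0.41], "angular": [0, 0, 0], "gripper": 30}
    - {"dp": [0, 0.023, -0.41], "angular": [0, 0, 0], "gripper": 30}
    - {"dp": [0, 0.023, -0.41], "angular": [0, 0, 0], "gripper": 30}
    - {"dp": [0, 0.023, -0.41], "angular": [0, 0, 0], "gripper": 30}
    - {"dp": [0, 0.023, -0.41], "angular": [0, 0, 0], "gripper": 30}
    - {"dp": [0, 0, 0], "angular": [0, 0, 0], "gripper": 30}

```text
clock: 4.35
position: [0.4446, -0.0025, 0.0904]
ee_rot: [-0.499, 0.501, -0.499, -0.501]
contact_force: [-0.1, 0.1, -0.5]
width: 0.0387
```

```bash
python3 go.py .4445 .0036 .06;python3 - <<'E'
from h import *
for n in("side","top"):
    s=get_image(n);x,y=project(s,[.44,.0036,.06])[0].astype(int);cv2.imwrite(f"pics/{n}2.png",cv2.resize(s["image"][max(y-60,0):y+60,x-70:x+70],None,fx=4,fy=4))
E
```

```text
axes
 [[-0.    -1.    -0.003]
 [-0.001 -0.003  1.   ]
 [-1.     0.    -0.001]]
turn [ 0.002 -0.001 -0.   ]
dp [0.253 0.001 0.051]
clock 4.35 q [-0.16  0.22  1.99 -0.    0.94 -1.74] pos [ 0.4446 -0.0025  0.0904] F [-0.1  0.1 -0.5] w 0.0387
```

View pics/side2.png

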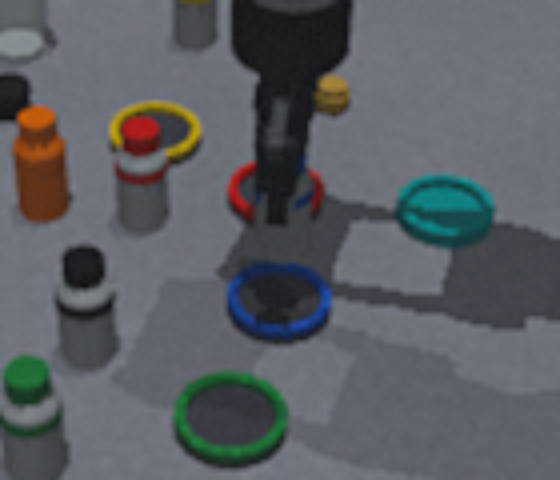

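Call:
arm_command:
  series:
    - {"dp": [0, 0, 0.051], "angular": [0.002, 0, 0], "gripper": 30}
    - {"dp": [0, 0, 0], "angular": [0, 0, 0], "gripper": 30}
    - {"dp": [0.12, 0, 0], "angular": [0, 0, 0], "gripper": 30}
    - {"dp": [0.12, 0, 0], "angular": [0, 0, 0], "gripper": 30}
    - {"dp": [0.12, 0, 0], "angular": [0, 0, 0], "gripper": 30}
    - {"dp": [0, 0, 0], "angular": [0, 0, 0], "gripper": 30}
    - {"dp": [0, 0, 0], "angular": [0, 0, 0], "gripper": 30}
    - {"dp": [0, 0, 0], "angular": [0, 0, 0], "gripper": 30}

```text
clock: 5.45
position: [0.4455, 0.0143, 0.0469]
ee_rot: [0.497, -0.504, 0.495, 0.504]
contact_force: [0.3, -0.7, -1.0]
width: 0.0386
```

```bash
python3 go.py .4445 .0036 .0435
```

```text
axes
 [[ 0.002 -1.    -0.016]
 [ 0.002 -0.016  1.   ]
 [-1.    -0.002  0.002]]
turn [0.01  0.001 0.001]
dp [ 0.028  0.01  -0.089]
clock 5.45 q [-0.13  0.28  2.04  0.    0.82 -1.71] pos [0.4455 0.0143 0.0469] F [ 0.3 -0.7 -1. ] w 0.0386
```

Call:
arm_command:
  series:
    - {"dp": [0, 0.01, -0.08], "angular": [0.01, 0, 0], "gripper": 30}
    - {"dp": [0, 0, 0], "angular": [0, 0, 0], "gripper": 30}
    - {"dp": [0, 0, 0], "angular": [0, 0, 0], "gripper": 30}
    - {"dp": [0, 0, 0], "angular": [0, 0, 0], "gripper": 30}
    - {"dp": [0, 0, 0], "angular": [0, 0, 0], "gripper": 30}
    - {"dp": [0, 0, 0], "angular": [0, 0, 0], "gripper": 30}
    - {"dp": [0, 0, 0], "angular": [0, 0, 0], "gripper": 30}
    - {"dp": [0, 0, 0], "angular": [0, 0, 0], "gripper": 30}

```text
clock: 6.45
position: [0.445, 0.0037, 0.0478]
ee_rot: [0.501, -0.5, 0.499, 0.499]
contact_force: [0.6, 0.2, -1.1]
width: 0.0386
```

```bash
python3 go.py .4445 .0036 .0435; python3 -c "
from h import *
for i in range(5):
    get_image('top');s=get_state();print(s['position'],s['contact_force'][2])"
```

```text
axes
 [[ 0.004 -1.     0.001]
 [ 0.001  0.001  1.   ]
 [-1.    -0.004  0.001]]
turn [-0.001  0.001  0.002]
dp [ 0.036  0.004 -0.001]
clock 6.45 q [-0.15  0.27  2.04  0.    0.82 -1.72] pos [0.445  0.0037 0.0478] F [ 0.6  0.2 -1.1] w 0.0386
[0.44503609 0.00370467 0.04785747] -2.223159894574647
[0.44499117 0.00370563 0.04784098] -1.508826220802112
[0.44505525 0.00367659 0.04788337] -0.856765806852688
[0.44501353 0.00369932 0.04786732] -0.5322882095351914
[0.44504635 0.00367153 0.04785687] -0.4198502092349171
```

Call:
arm_command:
  series:
    - {"dp": [0.033, 0, 0], "angular": [0, 0, 0], "gripper": 30}
    - {"dp": [0, 0, 0], "angular": [0, 0, 0], "gripper": 30}
    - {"dp": [0, 0, 0], "angular": [0, 0, 0], "gripper": 30}
    - {"dp": [0, 0, 0], "angular": [0, 0, 0], "gripper": 30}
    - {"dp": [0, 0, 0], "angular": [0, 0, 0], "gripper": 70}
    - {"dp": [0, 0, 0], "angular": [0, 0, 0], "gripper": 70}
    - {"dp": [0, 0, 0], "angular": [0, 0, 0], "gripper": 70}
    - {"dp": [0, 0, 0], "angular": [0, 0, 0], "gripper": 70}

```text
clock: 7.7
position: [0.4455, 0.0036, 0.044]
ee_rot: [0.502, -0.501, 0.499, 0.499]
contact_force: [-0.4, 0.4, -0.2]
width: 0.0701
```

```bash
python3 go.py .4445 .0036 .0435;python3 - <<'E'
from h import *
s=get_image("side");x,y=project(s,[.44,.0036,.06])[0].astype(int);cv2.imwrite(f"pics/s3.png",cv2.resize(s["image"][max(y-60,0):y+60,x-70:x+70],None,fx=4,fy=4))
E
```

```text
axes
 [[ 0.005 -1.     0.001]
 [ 0.001  0.001  1.   ]
 [-1.    -0.005  0.001]]
turn [-0.001  0.001  0.003]
dp [ 0.004  0.008 -0.   ]
clock 7.7 q [-0.15  0.28  2.05  0.    0.81 -1.72] pos [0.4455 0.0036 0.044 ] F [-0.4  0.4 -0.2] w 0.0701
```

View pics/s3.png

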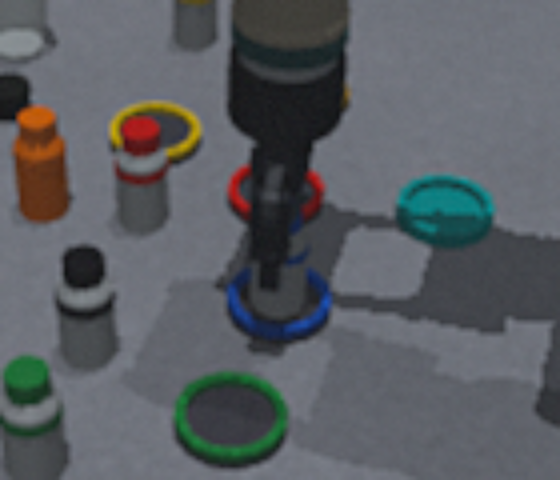

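The blue bottle stands inside the blue cup. Next is green.

Call:
arm_command:
  series:
    - {"dp": [-0.35, 0, 0], "angular": [0, 0, 0], "gripper": 70}
    - {"dp": [-0.35, 0, 0], "angular": [0, 0, 0], "gripper": 75}
    - {"dp": [-0.3, 0, 0], "angular": [0, 0, 0], "gripper": 85}
    - {"dp": [0, -0.27, 0.365], "angular": [0, 0, 0], "gripper": 85}
    - {"dp": [0, -0.27, 0.365], "angular": [0, 0, 0], "gripper": 85}
    - {"dp": [0, -0.27, 0.365], "angular": [0, 0, 0], "gripper": 85}
    - {"dp": [0, -0.27, 0.365], "angular": [0, 0, 0], "gripper": 85}
    - {"dp": [0, 0, 0], "angular": [0, 0, 0], "gripper": 85}

```text
clock: 8.75
position: [0.5794, 0.1827, 0.1689]
ee_rot: [0.503, -0.5, 0.499, 0.497]
contact_force: [-0.3, 0.7, 0.4]
width: 0.0848
```

```bash
python3 - <<'E'
from h import *
t=get_image("top");P=cloud(t)
w=P.reshape(-1,3);m=(w[:,2]>.085)&(w[:,2]<.1)&(np.hypot(w[:,0]-.44,w[:,1]-.0036)<.04)
print("blue top",m.sum(),w[m].mean(0).round(4))
E
python3 go.py .5765 .1805 .15
```

```text
blue top 128 [0.4424 0.0024 0.093 ]
axes
 [[ 0.005 -1.     0.005]
 [-0.     0.005  1.   ]
 [-1.    -0.005 -0.   ]]
turn [-0.003 -0.     0.003]
dp [ 0.156  0.011 -0.005]
clock 8.8 q [ 0.19  0.36  1.54 -0.    1.24 -1.38] pos [0.5777 0.1811 0.1688] F [-0.3 -0.6  0.1] w 0.0847
```

Call:
arm_command:
  series:
    - {"dp": [0, 0.011, -0.005], "angular": [-0.003, 0, 0.003], "gripper": 85}
    - {"dp": [0.28, 0, 0], "angular": [0, 0, 0], "gripper": 85}
    - {"dp": [0.28, 0, 0], "angular": [0, 0, 0], "gripper": 85}
    - {"dp": [0.28, 0, 0], "angular": [0, 0, 0], "gripper": 85}
    - {"dp": [0.28, 0, 0], "angular": [0, 0, 0], "gripper": 85}
    - {"dp": [0, 0, 0], "angular": [0, 0, 0], "gripper": 85}
    - {"dp": [0, 0, 0], "angular": [0, 0, 0], "gripper": 85}
    - {"dp": [0, 0, 0], "angular": [0, 0, 0], "gripper": 85}

```text
clock: 9.8
position: [0.5728, 0.1718, 0.0363]
ee_rot: [0.502, -0.499, 0.502, 0.497]
contact_force: [0.2, 0.7, 0.3]
width: 0.0849
```

```bash
python3 go.py .5765 .1805 .033
```

```text
axes
 [[ 0.002 -1.     0.008]
 [-0.002  0.008  1.   ]
 [-1.    -0.002 -0.002]]
turn [-0.005 -0.001  0.001]
dp [ 0.027 -0.03   0.073]
clock 9.8 q [ 0.18  0.47  1.72 -0.    0.94 -1.38] pos [0.5728 0.1718 0.0363] F [0.2 0.7 0.3] w 0.0849
```

Call:
arm_command:
  series:
    - {"dp": [0.02, -0.03, 0.073], "angular": [-0.005, 0, 0], "gripper": 85}
    - {"dp": [0, 0, 0], "angular": [0, 0, 0], "gripper": 85}
    - {"dp": [0, 0, 0], "angular": [0, 0, 0], "gripper": 30}
    - {"dp": [0, 0, 0], "angular": [0, 0, 0], "gripper": 30}
    - {"dp": [0, 0, 0], "angular": [0, 0, 0], "gripper": 30}
    - {"dp": [0, 0, 0], "angular": [0, 0, 0], "gripper": 30}
    - {"dp": [0, 0, 0], "angular": [0, 0, 0], "gripper": 30}
    - {"dp": [0, 0, 0], "angular": [0, 0, 0], "gripper": 30}

```text
clock: 10.8
position: [0.5786, 0.1817, 0.0368]
ee_rot: [-0.501, 0.502, -0.498, -0.498]
contact_force: [0.2, 0.4, 1.4]
width: 0.0388
```

```bash
python3 go.py .5765 .1805 .033
```

```text
axes
 [[ 0.008 -1.    -0.001]
 [-0.001 -0.001  1.   ]
 [-1.    -0.008 -0.001]]
turn [ 0.    -0.001  0.005]
dp [ 0.031  0.017 -0.01 ]
clock 10.8 q [ 0.19  0.48  1.71 -0.    0.94 -1.38] pos [0.5786 0.1817 0.0368] F [0.2 0.4 1.4] w 0.0388
```

Call:
arm_command:
  series:
    - {"dp": [-0.23, 0, 0], "angular": [0, 0, 0.005], "gripper": 30}
    - {"dp": [-0.23, 0, 0], "angular": [0, 0, 0], "gripper": 30}
    - {"dp": [0, 0.25, -0.122], "angular": [0, 0, 0], "gripper": 30}
    - {"dp": [0, 0.25, -0.122], "angular": [0, 0, 0], "gripper": 30}
    - {"dp": [0, 0.25, -0.122], "angular": [0, 0, 0], "gripper": 30}
    - {"dp": [0, 0.25, -0.122], "angular": [0, 0, 0], "gripper": 30}
    - {"dp": [0, 0, 0], "angular": [0, 0, 0], "gripper": 30}
    - {"dp": [0, 0, 0], "angular": [0, 0, 0], "gripper": 30}

```text
clock: 11.8
position: [0.4544, 0.1214, 0.0916]
ee_rot: [0.499, -0.5, 0.501, 0.501]
contact_force: [0.1, 0.5, -0.9]
width: 0.039
```

```bash
python3 go.py .4585 .123 .0445
```

```text
axes
 [[-0.003 -1.    -0.001]
 [-0.002 -0.001  1.   ]
 [-1.     0.003 -0.002]]
turn [ 0.    -0.001 -0.002]
dp [ 0.392 -0.035  0.014]
clock 11.8 q [ 0.11  0.25  1.93 -0.    0.96 -1.46] pos [0.4544 0.1214 0.0916] F [ 0.1  0.5 -0.9] w 0.039
```

Call:
arm_command:
  series:
    - {"dp": [0, -0.035, 0.014], "angular": [0, 0, -0.002], "gripper": 30}
    - {"dp": [0, 0, 0], "angular": [0, 0, 0], "gripper": 30}
    - {"dp": [0.1, 0, 0], "angular": [0, 0, 0], "gripper": 30}
    - {"dp": [0.1, 0, 0], "angular": [0, 0, 0], "gripper": 30}
    - {"dp": [0.1, 0, 0], "angular": [0, 0, 0], "gripper": 30}
    - {"dp": [0.06, 0, 0], "angular": [0, 0, 0], "gripper": 30}
    - {"dp": [0, 0, 0], "angular": [0, 0, 0], "gripper": 30}
    - {"dp": [0, 0, 0], "angular": [0, 0, 0], "gripper": 30}

```text
clock: 12.8
position: [0.4608, 0.1239, 0.044]
ee_rot: [-0.499, 0.501, -0.5, -0.5]
contact_force: [-0.5, 0.1, -0.5]
width: 0.0386
```

```bash
python3 go.py .4585 .123 .043
```

```text
axes
 [[-0.001 -1.    -0.001]
 [-0.001 -0.001  1.   ]
 [-1.     0.001 -0.001]]
turn [ 0.001 -0.001 -0.   ]
dp [ 0.008  0.019 -0.008]
clock 12.8 q [ 0.12  0.32  1.98 -0.    0.84 -1.45] pos [0.4608 0.1239 0.044 ] F [-0.5  0.1 -0.5] w 0.0386
```

Call:
arm_command:
  series:
    - {"dp": [0.006, 0.015, -0.005], "angular": [0, 0, 0], "gripper": 30}
    - {"dp": [0, 0, 0], "angular": [0, 0, 0], "gripper": 70}
    - {"dp": [0, 0, 0], "angular": [0, 0, 0], "gripper": 70}
    - {"dp": [0, 0, 0], "angular": [0, 0, 0], "gripper": 70}
    - {"dp": [-0.1, 0, 0], "angular": [0, 0, 0], "gripper": 70}
    - {"dp": [-0.3, 0, 0], "angular": [0, 0, 0], "gripper": 70}
    - {"dp": [-0.3, 0, 0], "angular": [0, 0, 0], "gripper": 70}
    - {"dp": [-0.3, 0, 0], "angular": [0, 0, 0], "gripper": 70}

```text
clock: 13.8
position: [0.458, 0.1233, 0.1678]
ee_rot: [0.499, -0.5, 0.501, 0.501]
contact_force: [0.9, 0.1, 0.6]
width: 0.0702
```

```bash
python3 go.py .559 -.0787 .16
```

```text
axes
 [[-0.002 -1.    -0.001]
 [-0.002 -0.001  1.   ]
 [-1.     0.002 -0.002]]
turn [ 0.001 -0.001 -0.001]
dp [ 0.066 -0.839 -1.685]
clock 13.8 q [ 0.12  0.17  1.81 -0.    1.16 -1.45] pos [0.458  0.1233 0.1678] F [0.9 0.1 0.6] w 0.0702
```

Call:
arm_command:
  series:
    - {"dp": [0, -0.17, -0.34], "angular": [0, 0, 0], "gripper": 85}
    - {"dp": [0, -0.17, -0.34], "angular": [0, 0, 0], "gripper": 85}
    - {"dp": [0, -0.17, -0.34], "angular": [0, 0, 0], "gripper": 85}
    - {"dp": [0, -0.17, -0.34], "angular": [0, 0, 0], "gripper": 85}
    - {"dp": [0, -0.16, -0.32], "angular": [0, 0, 0], "gripper": 85}
    - {"dp": [0, 0, 0], "angular": [0, 0, 0], "gripper": 85}
    - {"dp": [0, 0, 0], "angular": [0, 0, 0], "gripper": 85}
    - {"dp": [0, 0, 0], "angular": [0, 0, 0], "gripper": 85}

```text
clock: 14.8
position: [0.5651, -0.082, 0.1797]
ee_rot: [-0.502, 0.505, -0.495, -0.497]
contact_force: [-0.5, 0.3, -0.5]
width: 0.0847
```

```bash
python3 go.py .559 -.0787 .033;python3 - <<'E'
from h import *
s=get_image("side");cv2.imwrite(f"pics/s4.png",cv2.resize(s["image"][90:310,140:360],None,fx=2.6,fy=2.6))
E
```

```text
axes
 [[ 0.015 -1.    -0.005]
 [-0.001 -0.005  1.   ]
 [-1.    -0.015 -0.001]]
turn [ 0.003 -0.001  0.009]
dp [1.222 0.068 0.029]
clock 14.8 q [-0.27  0.3   1.61  0.    1.22 -1.84] pos [ 0.5651 -0.082   0.1797] F [-0.5  0.3 -0.5] w 0.0847
```

View pics/s4.png

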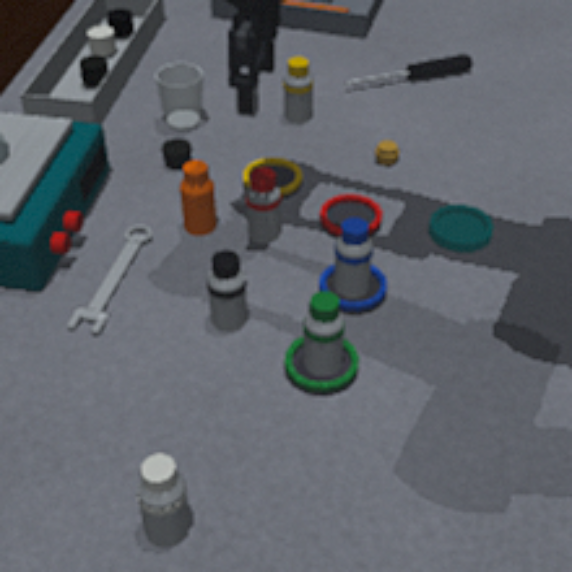

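The green and blue bottles stand upright in their cups. Next is red.

Call:
arm_command:
  series:
    - {"dp": [0, 0.052, 0.029], "angular": [0.003, 0, 0.009], "gripper": 85}
    - {"dp": [0, 0, 0], "angular": [0, 0, 0], "gripper": 85}
    - {"dp": [0.28, 0, 0], "angular": [0, 0, 0], "gripper": 85}
    - {"dp": [0.28, 0, 0], "angular": [0, 0, 0], "gripper": 85}
    - {"dp": [0.28, 0, 0], "angular": [0, 0, 0], "gripper": 85}
    - {"dp": [0.28, 0, 0], "angular": [0, 0, 0], "gripper": 85}
    - {"dp": [0, 0, 0], "angular": [0, 0, 0], "gripper": 85}
    - {"dp": [0, 0, 0], "angular": [0, 0, 0], "gripper": 85}

```text
clock: 15.85
position: [0.5597, -0.0749, 0.0449]
ee_rot: [-0.499, 0.503, -0.498, -0.5]
contact_force: [-0.8, 0.6, 0.5]
width: 0.0847
```

```bash
python3 go.py .559 -.0787 .034
```

```text
axes
 [[ 0.005 -1.    -0.005]
 [-0.002 -0.005  1.   ]
 [-1.    -0.005 -0.002]]
turn [ 0.003 -0.001  0.003]
dp [ 0.091  0.006 -0.032]
clock 15.85 q [-0.26  0.42  1.79 -0.    0.92 -1.83] pos [ 0.5597 -0.0749  0.0449] F [-0.8  0.6  0.5] w 0.0847
```

Call:
arm_command:
  series:
    - {"dp": [0.08, 0.006, -0.032], "angular": [0.003, 0, 0.003], "gripper": 85}
    - {"dp": [0, 0, 0], "angular": [0, 0, 0], "gripper": 85}
    - {"dp": [0, 0, 0], "angular": [0, 0, 0], "gripper": 30}
    - {"dp": [0, 0, 0], "angular": [0, 0, 0], "gripper": 30}
    - {"dp": [0, 0, 0], "angular": [0, 0, 0], "gripper": 30}
    - {"dp": [0, 0, 0], "angular": [0, 0, 0], "gripper": 30}
    - {"dp": [0, 0, 0], "angular": [0, 0, 0], "gripper": 30}
    - {"dp": [0, 0, 0], "angular": [0, 0, 0], "gripper": 30}

```text
clock: 16.85
position: [0.5616, -0.0796, 0.0387]
ee_rot: [-0.501, 0.503, -0.499, -0.497]
contact_force: [0.4, -0.5, 0.6]
width: 0.0387
```

```bash
python3 go.py .458 -.1196 .09
```

```text
axes
 [[ 0.007 -1.    -0.   ]
 [-0.004 -0.     1.   ]
 [-1.    -0.007 -0.004]]
turn [ 0.    -0.002  0.005]
dp [-0.432  0.86  -0.335]
clock 16.85 q [-0.26  0.43  1.8  -0.    0.9  -1.83] pos [ 0.5616 -0.0796  0.0387] F [ 0.4 -0.5  0.6] w 0.0387
```

Call:
arm_command:
  series:
    - {"dp": [-0.22, 0, 0], "angular": [0, 0, 0.005], "gripper": 30}
    - {"dp": [-0.22, 0, 0], "angular": [0, 0, 0], "gripper": 30}
    - {"dp": [0, 0.21, -0.084], "angular": [0, 0, 0], "gripper": 30}
    - {"dp": [0, 0.21, -0.084], "angular": [0, 0, 0], "gripper": 30}
    - {"dp": [0, 0.21, -0.084], "angular": [0, 0, 0], "gripper": 30}
    - {"dp": [0, 0.2, -0.083], "angular": [0, 0, 0], "gripper": 30}
    - {"dp": [0, 0, 0], "angular": [0, 0, 0], "gripper": 30}
    - {"dp": [0, 0, 0], "angular": [0, 0, 0], "gripper": 30}

```text
clock: 17.85
position: [0.4587, -0.1201, 0.0914]
ee_rot: [0.498, -0.5, 0.501, 0.5]
contact_force: [1.2, -0.2, -1.0]
width: 0.0385
```

```bash
python3 go.py .4609 -.1196 .046
```

```text
axes
 [[-0.004 -1.    -0.001]
 [-0.003 -0.001  1.   ]
 [-1.     0.004 -0.003]]
turn [ 0.001 -0.002 -0.002]
dp [ 0.378 -0.02   0.006]
clock 17.85 q [-0.4   0.26  1.92 -0.01  0.96 -1.97] pos [ 0.4587 -0.1201  0.0914] F [ 1.2 -0.2 -1. ] w 0.0385
```

Call:
arm_command:
  series:
    - {"dp": [0, -0.015, 0.006], "angular": [0, 0, -0.002], "gripper": 30}
    - {"dp": [0, 0, 0], "angular": [0, 0, 0], "gripper": 30}
    - {"dp": [0.1, 0, 0], "angular": [0, 0, 0], "gripper": 30}
    - {"dp": [0.1, 0, 0], "angular": [0, 0, 0], "gripper": 30}
    - {"dp": [0.1, 0, 0], "angular": [0, 0, 0], "gripper": 30}
    - {"dp": [0.05, 0, 0], "angular": [0, 0, 0], "gripper": 30}
    - {"dp": [0, 0, 0], "angular": [0, 0, 0], "gripper": 30}
    - {"dp": [0, 0, 0], "angular": [0, 0, 0], "gripper": 30}

```text
clock: 18.85
position: [0.4624, -0.1187, 0.0452]
ee_rot: [-0.498, 0.501, -0.5, -0.5]
contact_force: [-0.2, 0.1, -1.7]
width: 0.0386
```

```bash
python3 go.py .4609 -.1196 .045
```

```text
axes
 [[-0.001 -1.    -0.003]
 [-0.002 -0.003  1.   ]
 [-1.     0.001 -0.002]]
turn [ 0.002 -0.001 -0.001]
dp [ 0.002  0.013 -0.007]
clock 18.85 q [-0.4   0.32  1.98 -0.    0.84 -1.97] pos [ 0.4624 -0.1187  0.0452] F [-0.2  0.1 -1.7] w 0.0386
```

Call:
arm_command:
  series:
    - {"dp": [0, 0.01, -0.005], "angular": [0, 0, 0], "gripper": 30}
    - {"dp": [0, 0, 0], "angular": [0, 0, 0], "gripper": 70}
    - {"dp": [0, 0, 0], "angular": [0, 0, 0], "gripper": 70}
    - {"dp": [0, 0, 0], "angular": [0, 0, 0], "gripper": 70}
    - {"dp": [-0.1, 0, 0], "angular": [0, 0, 0], "gripper": 70}
    - {"dp": [-0.3, 0, 0], "angular": [0, 0, 0], "gripper": 70}
    - {"dp": [-0.3, 0, 0], "angular": [0, 0, 0], "gripper": 70}
    - {"dp": [-0.3, 0, 0], "angular": [0, 0, 0], "gripper": 70}

```text
clock: 19.85
position: [0.4606, -0.1188, 0.1699]
ee_rot: [0.498, -0.5, 0.5, 0.501]
contact_force: [0.6, 0.5, 0.4]
width: 0.0703
```

```bash
python3 go.py .5635 -.339 .16
```

```text
axes
 [[-0.002 -1.    -0.003]
 [-0.002 -0.003  1.   ]
 [-1.     0.002 -0.002]]
turn [ 0.002 -0.001 -0.001]
dp [ 0.084 -0.853 -1.837]
clock 19.85 q [-0.4   0.17  1.81 -0.    1.16 -1.97] pos [ 0.4606 -0.1188  0.1699] F [0.6 0.5 0.4] w 0.0703
```

Call:
arm_command:
  series:
    - {"dp": [0, -0.17, -0.36], "angular": [0, 0, 0], "gripper": 85}
    - {"dp": [0, -0.17, -0.36], "angular": [0, 0, 0], "gripper": 85}
    - {"dp": [0, -0.17, -0.36], "angular": [0, 0, 0], "gripper": 85}
    - {"dp": [0, -0.17, -0.36], "angular": [0, 0, 0], "gripper": 85}
    - {"dp": [0, -0.16, -0.36], "angular": [0, 0, 0], "gripper": 85}
    - {"dp": [0, 0, 0], "angular": [0, 0, 0], "gripper": 85}
    - {"dp": [0, 0, 0], "angular": [0, 0, 0], "gripper": 85}
    - {"dp": [0, 0, 0], "angular": [0, 0, 0], "gripper": 85}

```text
clock: 20.85
position: [0.5669, -0.3399, 0.1826]
ee_rot: [-0.5, 0.506, -0.498, -0.497]
contact_force: [0.3, 0.6, 0.1]
width: 0.0851
```

```bash
python3 go.py .5635 -.339 .034
```

```text
axes
 [[ 0.011 -1.    -0.005]
 [-0.007 -0.005  1.   ]
 [-1.    -0.011 -0.007]]
turn [ 0.003 -0.005  0.007]
dp [1.237 0.042 0.017]
clock 20.85 q [-0.65  0.42  1.4   0.    1.31 -2.22] pos [ 0.5669 -0.3399  0.1826] F [0.3 0.6 0.1] w 0.0851
```

Call:
arm_command:
  series:
    - {"dp": [0, 0.028, 0.008], "angular": [0.003, -0.005, 0.007], "gripper": 85}
    - {"dp": [0, 0, 0], "angular": [0, 0, 0], "gripper": 85}
    - {"dp": [0.29, 0, 0], "angular": [0, 0, 0], "gripper": 85}
    - {"dp": [0.29, 0, 0], "angular": [0, 0, 0], "gripper": 85}
    - {"dp": [0.29, 0, 0], "angular": [0, 0, 0], "gripper": 85}
    - {"dp": [0.29, 0, 0], "angular": [0, 0, 0], "gripper": 85}
    - {"dp": [0, 0, 0], "angular": [0, 0, 0], "gripper": 85}
    - {"dp": [0, 0, 0], "angular": [0, 0, 0], "gripper": 85}

```text
clock: 21.85
position: [0.5648, -0.3359, 0.0446]
ee_rot: [-0.5, 0.503, -0.498, -0.499]
contact_force: [0.5, -0.2, -0.1]
width: 0.0844
```

```bash
python3 go.py .5635 -.339 .034
```

```text
axes
 [[ 0.005 -1.    -0.004]
 [-0.002 -0.004  1.   ]
 [-1.    -0.005 -0.002]]
turn [ 0.003 -0.002  0.003]
dp [ 0.089  0.012 -0.026]
clock 21.85 q [-0.64  0.54  1.58  0.    1.02 -2.22] pos [ 0.5648 -0.3359  0.0446] F [ 0.5 -0.2 -0.1] w 0.0844
```

Call:
arm_command:
  series:
    - {"dp": [0.08, 0.012, -0.026], "angular": [0.003, -0.002, 0.003], "gripper": 85}
    - {"dp": [0, 0, 0], "angular": [0, 0, 0], "gripper": 85}
    - {"dp": [0, 0, 0], "angular": [0, 0, 0], "gripper": 30}
    - {"dp": [0, 0, 0], "angular": [0, 0, 0], "gripper": 30}
    - {"dp": [0, 0, 0], "angular": [0, 0, 0], "gripper": 30}
    - {"dp": [0, 0, 0], "angular": [0, 0, 0], "gripper": 30}
    - {"dp": [0, 0, 0], "angular": [0, 0, 0], "gripper": 30}
    - {"dp": [0, 0, 0], "angular": [0, 0, 0], "gripper": 30}

```text
clock: 22.85
position: [0.5656, -0.3408, 0.0391]
ee_rot: [-0.501, 0.502, -0.5, -0.497]
contact_force: [-0.4, -0.1, 0.4]
width: 0.0384
```

```bash
python3 go.py .567 -.1807 .09
```

```text
axes
 [[ 0.006 -1.     0.001]
 [-0.004  0.001  1.   ]
 [-1.    -0.006 -0.004]]
turn [-0.001 -0.002  0.004]
dp [-0.429 -0.013  1.332]
clock 22.85 q [-0.65  0.55  1.58  0.    1.01 -2.22] pos [ 0.5656 -0.3408  0.0391] F [-0.4 -0.1  0.4] w 0.0384
```

Call:
arm_command:
  series:
    - {"dp": [-0.22, 0, 0], "angular": [0, -0.002, 0.004], "gripper": 30}
    - {"dp": [-0.22, 0, 0], "angular": [0, 0, 0], "gripper": 30}
    - {"dp": [0, -0.007, 0.33], "angular": [0, 0, 0], "gripper": 30}
    - {"dp": [0, -0.007, 0.33], "angular": [0, 0, 0], "gripper": 30}
    - {"dp": [0, -0.007, 0.33], "angular": [0, 0, 0], "gripper": 30}
    - {"dp": [0, -0.007, 0.3], "angular": [0, 0, 0], "gripper": 30}
    - {"dp": [0, 0, 0], "angular": [0, 0, 0], "gripper": 30}
    - {"dp": [0, 0, 0], "angular": [0, 0, 0], "gripper": 30}

```text
clock: 23.85
position: [0.568, -0.1821, 0.0912]
ee_rot: [0.5, -0.498, 0.501, 0.5]
contact_force: [0.3, 0.6, -0.8]
width: 0.0383
```

```bash
python3 go.py .569 -.1807 .046
```

```text
axes
 [[-0.003 -1.     0.002]
 [ 0.001  0.002  1.   ]
 [-1.     0.003  0.001]]
turn [-0.002  0.001 -0.002]
dp [ 0.377 -0.009  0.012]
clock 23.85 q [-0.43  0.42  1.66 -0.    1.07 -1.99] pos [ 0.568  -0.1821  0.0912] F [ 0.3  0.6 -0.8] w 0.0383
```

Call:
arm_command:
  series:
    - {"dp": [0, -0.005, 0.008], "angular": [-0.002, 0, -0.002], "gripper": 30}
    - {"dp": [0, 0, 0], "angular": [0, 0, 0], "gripper": 30}
    - {"dp": [0.1, 0, 0], "angular": [0, 0, 0], "gripper": 30}
    - {"dp": [0.1, 0, 0], "angular": [0, 0, 0], "gripper": 30}
    - {"dp": [0.1, 0, 0], "angular": [0, 0, 0], "gripper": 30}
    - {"dp": [0.05, 0, 0], "angular": [0, 0, 0], "gripper": 30}
    - {"dp": [0, 0, 0], "angular": [0, 0, 0], "gripper": 30}
    - {"dp": [0, 0, 0], "angular": [0, 0, 0], "gripper": 30}

```text
clock: 24.85
position: [0.5685, -0.1842, 0.0452]
ee_rot: [0.501, -0.499, 0.501, 0.5]
contact_force: [-1.0, -0.2, -0.8]
width: 0.0388
```

```bash
python3 go.py .569 -.1807 .0455
```

```text
axes
 [[-0.001 -1.     0.003]
 [ 0.001  0.003  1.   ]
 [-1.     0.001  0.001]]
turn [-0.002  0.    -0.   ]
dp [-0.002 -0.004  0.029]
clock 24.85 q [-0.43  0.47  1.71  0.    0.96 -2.  ] pos [ 0.5685 -0.1842  0.0452] F [-1.  -0.2 -0.8] w 0.0388
```

Call:
arm_command:
  series:
    - {"dp": [0, 0, 0], "angular": [0, 0, 0], "gripper": 70}
    - {"dp": [0, 0, 0], "angular": [0, 0, 0], "gripper": 70}
    - {"dp": [0, 0, 0], "angular": [0, 0, 0], "gripper": 70}
    - {"dp": [0, 0, 0], "angular": [0, 0, 0], "gripper": 70}
    - {"dp": [-0.1, 0, 0], "angular": [0, 0, 0], "gripper": 70}
    - {"dp": [-0.35, 0, 0], "angular": [0, 0, 0], "gripper": 70}
    - {"dp": [-0.35, 0, 0], "angular": [0, 0, 0], "gripper": 70}
    - {"dp": [-0.35, 0, 0], "angular": [0, 0, 0], "gripper": 70}

```text
clock: 25.85
position: [0.5671, -0.1835, 0.1867]
ee_rot: [0.5, -0.498, 0.501, 0.501]
contact_force: [0.6, -0.7, -0.1]
width: 0.0704
```

Call:
arm_command:
  series:
    - {"dp": [-0.2, 0.1, -0.35], "angular": [0, 0, 0], "gripper": 70}
    - {"dp": [0, 0.2, -0.35], "angular": [0, 0, 0], "gripper": 70}
    - {"dp": [0, 0.2, -0.35], "angular": [0, 0, 0], "gripper": 70}
    - {"dp": [0, 0.3, -0.3], "angular": [0, 0, 0], "gripper": 70}
    - {"dp": [0, 0.3, 0], "angular": [0, 0, 0], "gripper": 70}
    - {"dp": [0, 0.2, 0], "angular": [0, 0, 0], "gripper": 70}
    - {"dp": [0, 0, 0], "angular": [0, 0, 0], "gripper": 70}
    - {"dp": [0, 0, 0], "angular": [0, 0, 0], "gripper": 70}

```text
clock: 26.85
position: [0.4113, -0.352, 0.2232]
ee_rot: [-0.501, 0.506, -0.499, -0.494]
contact_force: [-0.4, 0.1, -0.0]
width: 0.0702
```

```bash
python3 go.py
python3 - <<'E'
from h import *
t=get_image("top");s=get_image("side");w=cloud(t).reshape(-1,3)
for n,a in dict(red=(.4583,-.1196),blue=(.4396,.0036),yellow=(.5673,-.1807),green=(.4565,.123),black=(.5669,.0716),white=(.5606,.3328)).items():
    m=(w[:,2]>.083)&(w[:,2]<.11)&(np.hypot(*(w[:,:2]-a).T)<.04)
    print(n,m.sum(),(w[m].mean(0)-[*a,0]).round(4))
cv2.imwrite("pics/t5.png",t["image"]);cv2.imwrite("pics/s5.png",cv2.resize(s["image"][90:310,140:360],None,fx=2.6,fy=2.6))
E
```

```text
axes
 [[ 0.014 -1.    -0.   ]
 [-0.01  -0.001  1.   ]
 [-1.    -0.014 -0.01 ]]
turn [ 0.    -0.006  0.009]
clock 26.85 q [-0.84  0.22  1.6   0.    1.3  -2.41] pos [ 0.4113 -0.352   0.2232] F [-0.4  0.1 -0. ] w 0.0702
red 126 [-0.0005  0.0017  0.0929]
blue 128 [ 0.0028 -0.0011  0.0927]
yellow 124 [-0.002  -0.0021  0.0927]
green 127 [-0.0022 -0.0012  0.0927]
black 108 [-0.      0.0004  0.0875]
white 116 [0.0004 0.0001 0.087 ]
```

View pics/s5.png

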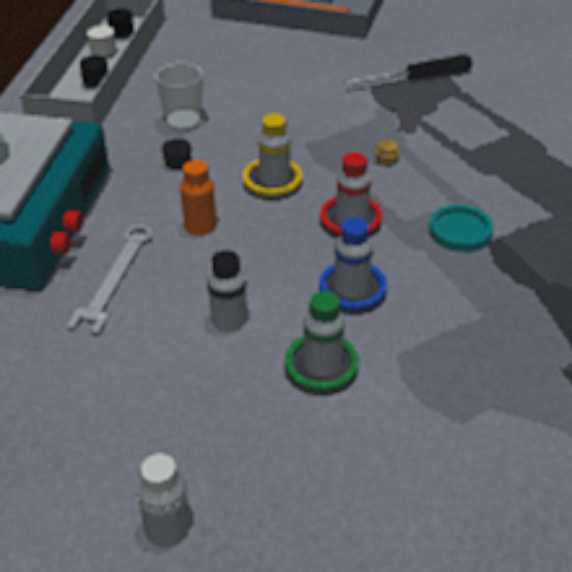

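View pics/t5.png

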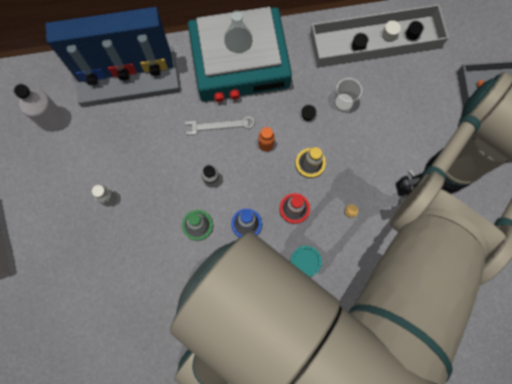

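All four bottles stand upright in their cups, within 3 mm of centre. The black and white bottles have not moved, and the arm is clear of everything.

```bash
python3 -c "from rig import *; print(sign_off())"
```

```text
the job is handed in; nothing more can be done
None
```

I set the blue, green, red and yellow bottles one after another into the cups of their own colours, released them, moved the arm clear and handed the job in at about 27 s of the 96 s allowed.

- **Placed bottles:** the last depth check put the four caps within about 3 mm of their cup centres, with tops at 93 mm, about 6 mm higher than the caps measured on the bench, so they stand on the cup floors. Both final pictures show them upright.
- **Bottles left alone:** the black and white bottles were within 0.5 mm of where they started.
- **One disagreement:** the cup centres from the side view were about 8 mm off those from the top view. I put this down to the visible side of the rims in the oblique view and used the top-view values. No other check failed or disagreed.

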